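Hold down the drying chamber and crack its stuck lid

ROBOT

A 6-joint arm with a two-finger parallel gripper is mounted at the origin on a cart in front of the work surface, level with it; the furniture and walls round the work are solid. World frame = base frame: x ahead of the robot, y to its left, z up, the work surface at z = 0. Lengths are in mm, angles in degrees, forces in N, time in s.
With the tool pointing down it reaches from about 300 to 850 mm from the base axis. Payload 4.2 kg.
Tool frame: the origin (TCP) lies between the finger pads; the fingertips stand 22 mm ahead of it and the grasp point (between the pads) lies 3 mm ahead of it (env.finger_overhang is the distance from the TCP to the fingertips, in mm); z points along the fingers, y is the line along which they close (so a half turn about z gives the same grasp; the last joint's range is limited). The gripper opens to 91 mm and grips with 3 to 60 N. Pads are 32 mm wide; open, the fingers measure 118 mm over their backs; the gripper's body (76 mm by 178 mm) begins 60 mm behind the grasp point.
Start: joints at [-78.209, 18.312, 89.639, -0, 72.044, -1.146], TCP at [128.736, -560.418, 235.976] pointing down, gripper open.
Joint ranges: [-177.97, 177.97], [-48.28, 115.42], [12.27, 149.76], [-77.06, 257.06], [2.81, 150.46], [-146.56, 146.56]. Speed limits (degrees/s): [147.25, 147.25, 180, 180, 180, 180].

INTERFACE

Orientations are given as [roll, pitch, yaw] about the fixed x, y, z axes, in that order (R = Rz(yaw) Ry(pitch) Rx(roll)).
In Python, from workcell import state, cams, ticket, look_for, outline_of, env gives the robot as it stands.
- The arm moves only by the tool servo_tool, never from a script. Its argument "steps" is a list of rows, each a list of 3 entries, a list of its own where there are three numbers: the closure in counts, from 0 (fully open) to 255 (shut), then the shift along the tool's x, y, z in mm, then the turn, a rotation vector about the tool's x, y, z in rad. A call has exactly 10 rows; each row shifts and turns the commanded pose from where the row before left it, along the tool's axes as they then stand; what a row does not reach is not made up. A row lasts 1/10 s, in which the tool goes at most 50 mm and 8.59 degrees, less where a joint would pass 70% of its speed; a pose out of reach is approached as far as the arm can. A call with a gripper value outside its range is refused whole. The fingers move at their own pace and stop on an object; "squeeze" is the grip in N (left out, the last holds). Time passes only in rows, so rows that do not move let the fingers close, or fill a call up. It gives the time, the measured TCP pose, the force, the opening and the grip force at its end, in the units of the state.
- state(): the state, without advancing time (a new reading comes with each control period).
- cams.grab_frame(name): name is "scene" or "top" or "wrist"; returns a dict with "color" (384x512x3 uint8, red, green, blue), "z_map" (384x512 float32, mm along the optical axis (not along the pixel's ray), 0 where there is no reading), "fovy" (degrees; the focal length in pixels is half the picture's height over the tangent of half this angle, whatever the lens; pixels are square), "cx", "cy" (the principal point, pixels), "eye" and "rotation" of the camera in the world; the wrist camera has in their place "tool_from_camera" (4x4, takes a point from camera to tool coordinates, whose origin is the TCP and whose axes are the flange's). Camera axes: x right, y up, looking along -z (the intrinsics and any distortion apply to the point x, -y, -z); pixel columns grow to the right and rows downward; lengths in mm; the calibration is good to about 2 mm. A picture is of the moment at which its call begins: read the wrist's pose just before it.
- ticket.job_done(): hands the job in; it is judged then, once.
Trained networks look in a picture, given as the dict that the camera call returned (one of the last four; its "shot" number tells which), for a name from the list of things; names that differ only in an ending like _2 or _b are one class to them, and where a whole thing is asked for, a point or a joint stands for the part that bears it (a point fixed in the world has none). Each returns a list of dicts, best first, with "confidence" (0 to 1); they miss things now and then, are a little off and sometimes report something else, mostly with a low value. They report only what shows in the picture. A call takes as long as a camera call.
- look_for(picture, thing): "at" ([column, row] in pixels, amid what is visible of it).
- outline_of(picture, thing): "pixels" (384x512 bool, what is visible of it) and "at" ([column, row] in pixels, amid what is visible of it).
The state is a dict: "time_s": time; "qpos": joint angles; "qvel": joint speeds; "effort": joint torques, N m; "ee_pos": TCP position; "ee_rot": TCP orientation; "force": force on the tool from outside, world axes, zero at the start; "torque": the same for the moment, N m; "gripper_width": finger opening in mm; "gripper_force": force on a finger pad.
Only numpy, scipy, OpenCV 4.12 (cv2) and the standard library are available. Lean on these libraries where they do the work, as an engineer would, in place of code of your own. Each camera call takes 0.05 s, during which the arm holds its last target. There are 200 camera calls.

TASK

The lid of the clear drying chamber is stuck to its gasket. First lower the steel hold-down plate over the two pins on the chamber's foot until it lies flush, and let go of it; then take the bar handle, pull the lid free of its seal without letting it fly wide open, and finish holding the front edge of the lid about 20 mm open so the chamber can vent - the program ends while still holding it. Leave everything else on the bench where it is.

Things in the scene. Friction and masses are not known exactly. Their poses are not given: they have to be found in the camera images.
- chamber: Drying chamber, fixed: clear-walled box with aluminium edges, 170 deep (x) by 190 wide (y) (mm), on an aluminium foot plate 200 wide, 8 thick. Origin: at bench height under the middle of the box, z up; its front is its -x side, where the foot reaches on to x = -215 and carries two pins. The lid's front edge is at x = -88, its top face at z = 91.
- pin_mid (a point): Point midway between the two upright steel pins, on the top face of the foot (8 mm above the bench), at x = -165 mm in the chamber frame. The pins stand 50 mm either side of it along the chamber's y; they are 10 mm in diameter and 30 mm tall, the top 10 mm a cone.
- lid (a joint): Hinge angle of the clear, aluminium-framed lid in rad: 0 shut, grows as its front edge rises (20 mm open is about 0.115 rad). The gasket grips it: about 14 N upward at the bar breaks it free, and this hold is gone by 0.04 rad; then only its weight (0.4 kg, 3 N at the bar) resists. Let go, it drops back to below 0.05 rad.
- lid_hinge (a point): Point on the lid's hinge axis, which runs along the chamber's y at the back of the box, 85 mm above the bench.
- lid_bar (a point): Middle of the bar handle on the lid: a round steel bar 12 mm in diameter along the chamber's y, 104 clear between its two posts, its axis 40 above the lid's top face (131 above the bench when shut) and 150 in front of the hinge axis. Moves with the lid.
- lid_front (a point): Middle of the lower front edge of the lid, 173 mm in front of the hinge axis, 83 above the bench when shut. Moves with the lid.
- plate: Loose steel hold-down plate, 50 (x) by 150 (y) by 8 mm, about 0.5 kg, flat on the bench right of the chamber. Origin: centre of its underside, z up. Two through holes of 15 mm on its y axis, 50 mm either side of the centre (either way round fits). In its middle stands an upright grip, 12 thick (x) by 50 long (y), top 58 mm above the underside.
- timer: Bystander: white kitchen-style timer, 64x64x19, near the microscope at the right (mm). Origin: centre of its underside.
- slide_box: Bystander: dark green box 65x85x30 towards the microscope at the right (mm). Origin: centre of its underside.
- dish: Bystander: round petri dish, 59 across, 15 high (mm). Origin: centre of its underside.
- beaker: Bystander: empty clear beaker, 73x77x94, at the back (mm). Origin: centre of its underside.
- dropper: Bystander: small brown dropper bottle, 33 across, 102 high, left of the chamber (mm). Origin: centre of its underside.
- pack: Bystander: flat sterile needle pack, 94x27x11, at the left (mm). Origin: centre of its underside.

How it is judged (in metres and radians):
On the way, in this order (a step that is already met when the one before it is completed fails the run):
1. the plate lies flush on the foot over both pins and is let go, the lid still shut (horizontal distance between plate and pin_mid below 0.005 m and angle between the y axis of plate and the y axis of chamber, either way round below 0.07 rad and z of plate in the frame of chamber below 0.0105 m and angle between plate's own z axis and vertical below 0.03 rad and contact force between the fingers and plate below 0.1 N and value of joint lid below 0.02 rad), for 0.2 s.
2. the lid has broken free of its seal (value of joint lid above 0.05 rad), for 0.2 s.
At the end, for the whole second after the job is handed in: The lid is held by the fingers with its front edge 11 to 30 mm open (0.065 to 0.175 rad), and the plate, let go, lies flush on the foot over both pins (centre within 5 mm, turned less than 0.07 rad, underside within 2.5 mm of the foot's top) (horizontal distance between plate and pin_mid below 0.005 m and angle between the y axis of plate and the y axis of chamber, either way round below 0.07 rad and z of plate in the frame of chamber below 0.0105 m and angle between plate's own z axis and vertical below 0.03 rad and value of joint lid between 0.065 and 0.175 rad and contact force between the fingers and chamber above 0.5 N and contact force between the fingers and plate below 0.1 N); the arm keeps its last pose, push and grip.
It fails at once if the lid flies open: its front edge rises more than 58 mm (0.34 rad) (value of joint lid above 0.34 rad).
It fails at once if the lid is opened before the plate is on its pins (value of joint lid above 0.04 rad and (horizontal distance between plate and pin_mid above 0.008 m or z of plate in the frame of chamber above 0.014 m)).
It fails at once if a bystander is pushed more than 30 mm from its place or tipped (distance of any of timer, slide_box, dish, beaker, dropper, pack from where it was at the start of the episode above 0.03 m or angle between any of beaker, dropper's own z axis and vertical above 0.6 rad).
It also fails if it takes over 58 s, if anything falls off the work surface, if the arm or the gripper's body presses on something with over 40 N, if the wrist force passes 120 N, or if a joint passes its speed limit or range.

## Working session

There is one attempt and no reset: what is moved stays moved. The work goes in short steps, Python scripts to look and compute and a tool call to move; the robot and the scene stay as the last step left them, time stands still between calls to the robot, and variables do not carry over. Pictures are saved under pics/ and viewed, at most 10 in all, crops included, and the job is handed in when it is done.

Besides the shell and the picture viewer there is one more tool, called after ">>>" as name([rows], argument=value, ...), one row to a line, values as JSON. servo_tool: Moves the arm, as the interface text tells. Its arguments: {"type":"object","properties":{"steps":{"type":"array","items":{"type":"array"}},"squeeze":{"type":"number"}},"required":["steps"]}

```bash
mkdir -p pics
cat > h.py <<'E'
import numpy as np, cv2
from scipy.spatial.transform import Rotation as R
from workcell import state, cams, ticket, look_for, outline_of, env
def T_tool(s):
    T=np.eye(4);T[:3,:3]=R.from_euler('xyz',s['ee_rot'],degrees=True).as_matrix();T[:3,3]=s['ee_pos'];return T
def grab(n):
    s=state();p=cams.grab_frame(n)
    if 'tool_from_camera' in p: C=T_tool(s)@np.array(p['tool_from_camera'])
    else:
        C=np.eye(4);C[:3,:3]=np.array(p['rotation']).reshape(3,3);C[:3,3]=p['eye']
    p['C']=C;p['f']=192/np.tan(np.radians(p['fovy'])/2);return p
def cloud(p):
    v,u=np.mgrid[:384,:512];z=p['z_map'];c=np.stack([(u-p['cx'])/p['f']*z,-(v-p['cy'])/p['f']*z,-z],-1)
    return c@p['C'][:3,:3].T+p['C'][:3,3]
def ray_at(p,uv,h):
    d=p['C'][:3,:3]@np.array([(uv[0]-p['cx'])/p['f'],-(uv[1]-p['cy'])/p['f'],-1]);o=p['C'][:3,3];return o+d*(h-o[2])/d[2]
def save(p,n): cv2.imwrite(f'pics/{n}.png',p['color'][...,::-1])
E
python3 - <<'E'
from h import *
print(state())
for n in('top','scene'):
    p=grab(n);save(p,n+'0');print(n,p['C'][:3,3].round(),p['fovy'],[k for k in p]);c=cloud(p)
    for t in('plate','chamber','lid','lid_bar','timer','slide_box','dish','beaker','dropper','pack'):
        o=outline_of(p,t)
        for d in o[:1]:
            m=d['pixels']&(p['z_map']>0);q=c[m]
            print(t,round(d['confidence'],2),np.round(d['at']),m.sum(),np.percentile(q,[2,50,98],axis=0).round().tolist() if m.any() else '')
E
cd pics; python3 -c "
import cv2;cv2.imwrite('both.png',cv2.resize(cv2.vconcat([cv2.imread('top0.png'),cv2.imread('scene0.png')]),None,fx=.78,fy=.78))"
```

```text
{'time_s': 0.0, 'qpos': array([-7.82089125e+01,  1.83517493e+01,  8.97066014e+01, -2.11125078e-03,
        7.20455724e+01, -1.14414219e+00]), 'qvel': array([ 0.03032044, -0.01367803,  0.06402624,  0.03184601, -0.04564217,
       -0.05601197]), 'effort': array([ 2.38963323e-03, -4.12458086e+01, -2.31976891e+01,  7.30707217e-02,
        4.59640310e-02, -1.34986253e-04]), 'ee_pos': array([ 128.62301973, -559.93855981,  235.11785943]), 'ee_rot': array([-1.79896058e+02, -6.82519847e-05,  1.29358823e+01]), 'force': array([-0.19814451,  0.6166928 , -0.02074772]), 'torque': array([-0.01672446,  0.04817718,  0.04283841]), 'gripper_force': 0.0, 'gripper_width': 91.13181715112506}Traceback (most recent call last):
  File "<stdin>", line 4, in <module>
  File "h.py", line 10, in grab
    C=np.eye(4);C[:3,:3]=np.array(p['rotation']).reshape(3,3);C[:3,3]=p['eye']
                         ~~~~~~~~~~~~~~~~~~~~~~~~~~~~~~~^^^^^
ValueError: cannot reshape array of size 3 into shape (3,3)
[ WARN:0@0.013] global loadsave.cpp:275 findDecoder imread_('top0.png'): can't open/read file: check file path/integrity
[ WARN:0@0.013] global loadsave.cpp:275 findDecoder imread_('scene0.png'): can't open/read file: check file path/integrity
Traceback (most recent call last):
cv2.error: OpenCV(4.12.0) /io/opencv/modules/imgproc/src/resize.cpp:4208: error: (-215:Assertion failed) !ssize.empty() in function 'resize'
```

```bash
sed -i "s/C\[:3,:3\]=np.array(p\['rotation'\]).reshape(3,3)/C[:3,:3]=R.from_euler('xyz',p['rotation'],degrees=True).as_matrix()/" h.py
python3 - <<'E'
from h import *
for n in('top','scene'):
    p=grab(n);save(p,n+'0');print(n,p['C'][:3,3].round(),p['rotation'],p['fovy'],[k for k in p]);c=cloud(p)
    for t in('plate','chamber','lid','lid_bar','timer','slide_box','dish','beaker','dropper','pack'):
        o=outline_of(p,t)
        for d in o[:1]:
            m=d['pixels']&(p['z_map']>0);q=c[m]
            print(t,round(d['confidence'],2),np.round(d['at']),m.sum(),np.percentile(q,[2,50,98],axis=0).round().tolist() if m.any() else '')
E
cd pics; python3 -c "
import cv2;cv2.imwrite('both.png',cv2.resize(cv2.vconcat([cv2.imread('top0.png'),cv2.imread('scene0.png')]),None,fx=.78,fy=.78))"
```

```text
top [ 463.  205. 1139.] [  9.00488369  -1.49261072 -88.21965824] 50.93086169341321 ['color', 'z_map', 'fovy', 'cx', 'cy', 'eye', 'rotation', 'shot', 'C', 'f']
plate 0.64 [368. 235.] 999 [[489.0, -193.0, -1.0], [521.0, -116.0, 8.0], [557.0, -49.0, 60.0]]
chamber 0.75 [252. 196.] 8193 [[462.0, 61.0, 4.0], [605.0, 203.0, 88.0], [745.0, 342.0, 135.0]]
lid 0.61 [239. 181.] 4789 [[544.0, 138.0, 86.0], [647.0, 243.0, 90.0], [753.0, 347.0, 137.0]]
lid_bar 0.72 [239. 179.] 4768 [[544.0, 138.0, 86.0], [647.0, 243.0, 90.0], [752.0, 347.0, 137.0]]
timer 0.6 [361. 195.] 529 [[610.0, -135.0, 1.0], [642.0, -102.0, 16.0], [674.0, -70.0, 22.0]]
slide_box 0.84 [335. 153.] 729 [[719.0, -81.0, 4.0], [752.0, -37.0, 30.0], [789.0, 5.0, 35.0]]
dish 0.66 [326. 178.] 343 [[641.0, -34.0, 0.0], [667.0, -7.0, 15.0], [693.0, 18.0, 19.0]]
beaker 0.71 [302. 135.] 713 [[754.0, 32.0, -0.0], [798.0, 62.0, 41.0], [820.0, 97.0, 95.0]]
dropper 0.55 [134. 238.] 182 [[478.0, 502.0, 9.0], [492.0, 510.0, 60.0], [507.0, 526.0, 100.0]]
pack 0.89 [142. 217.] 318 [[533.0, 470.0, -2.0], [562.0, 510.0, 3.0], [590.0, 550.0, 13.0]]
[... 312 characters left out ...]
613.0, 281.0, 85.0], [750.0, 366.0, 132.0]]
lid 0.82 [239. 218.] 2705 [[537.0, 158.0, 85.0], [638.0, 253.0, 88.0], [748.0, 358.0, 133.0]]
lid_bar 0.91 [240. 220.] 2722 [[537.0, 160.0, 84.0], [636.0, 254.0, 88.0], [745.0, 359.0, 134.0]]
slide_box 0.72 [270. 189.] 233 [[715.0, -84.0, 3.0], [737.0, -38.0, 27.0], [775.0, 9.0, 30.0]]
dish 0.64 [281. 204.] 183 [[638.0, -34.0, -1.0], [661.0, 3.0, 12.0], [687.0, 21.0, 15.0]]
beaker 0.75 [232. 187.] 518 [[750.0, 30.0, 44.0], [779.0, 78.0, 74.0], [818.0, 100.0, 91.0]]
dropper 0.93 [226. 315.] 680 [[474.0, 513.0, 2.0], [484.0, 529.0, 47.0], [500.0, 537.0, 96.0]]
pack 0.85 [197. 315.] 332 [[540.0, 491.0, -2.0], [561.0, 522.0, 3.0], [590.0, 551.0, 11.0]]
```

View pics/both.png

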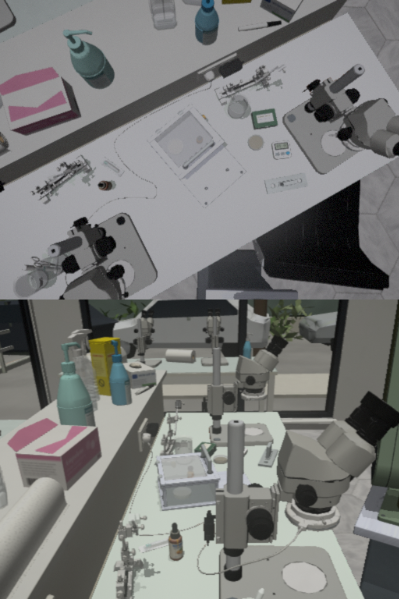

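Run:
```python
from h import *
p=grab('top');c=cloud(p);z=c[...,2]
lid=outline_of(p,'lid')[0]['pixels'];pl=outline_of(p,'plate')[0]['pixels']
q=c[lid&(z>75)&(z<105)][:,:2].astype(np.float32);print('lid',cv2.minAreaRect(q))
b=c[lid&(z>120)];print('bar',len(b),cv2.minAreaRect(b[:,:2].astype(np.float32)),np.median(b,0))
q=c[pl&(z<20)][:,:2].astype(np.float32);print('plate',cv2.minAreaRect(q))
b=c[pl&(z>45)];print('grip',len(b),cv2.minAreaRect(b[:,:2].astype(np.float32)),np.median(b,0))
m=(z>18)&(z<50)&(c[...,0]>420)&(c[...,0]<640)&(c[...,1]>0)&(c[...,1]<330)
n,l,st,ce=cv2.connectedComponentsWithStats(m.astype(np.uint8))
for i in range(1,n):
    if st[i,4]>2: print(st[i,4],ce[i].round(1),c[l==i].mean(0).round(1))
save({'color':cv2.resize(p['color'][100:300,150:450],None,fx=2.6,fy=2.6,interpolation=cv2.INTER_CUBIC)},'crop')
```

```text
lid ((649.846923828125, 243.3143310546875), (176.55186462402344, 195.58905029296875), 42.854026794433594)
bar 251 ((563.853271484375, 210.5074920654297), (68.82892608642578, 189.3227081298828), 73.40206909179688) [597.8480352  204.00182025 136.12251602]
plate ((522.5372314453125, -123.6056137084961), (50.95104217529297, 155.7393798828125), 11.793661117553711)
grip 89 ((492.1852111816406, 29.224502563476562), (12.153446197509766, 355.2027282714844), 11.312546730041504) [ 521.67765841 -118.64713573   57.82465888]
11 [290.9 217.4] [561.7  95.2  31.3]
10 [263.8 241. ] [494.7 168.   32.3]
```

View pics/crop.png

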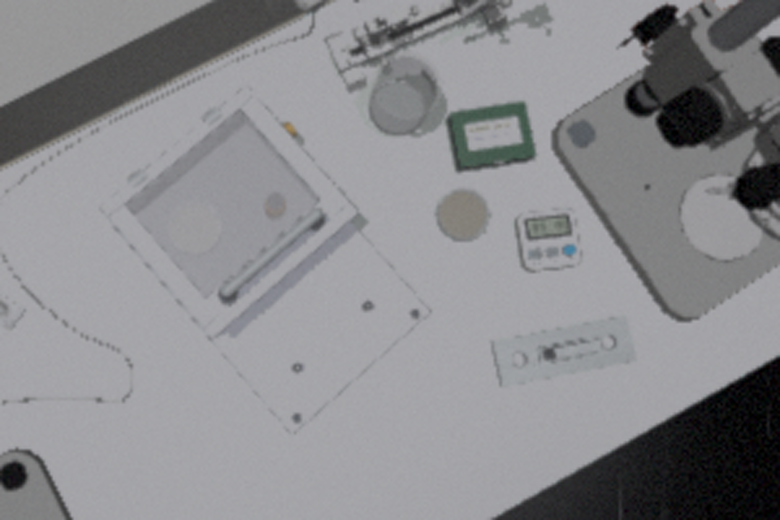

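>>> servo_tool([
  [0,[40,-28,0],[0,0,0]],
  [0,[40,-28,0],[0,0,0]],
  [0,[40,-28,0],[0,0,0]],
  [0,[40,-28,0],[0,0,0]],
  [0,[40,-28,0],[0,0,0]],
  [0,[40,-28,0],[0,0,0]],
  [0,[40,-28,0],[0,0,0]],
  [0,[40,-28,0],[0,0,0]],
  [0,[40,-28,0],[0,0,0]],
  [0,[40,-28,0],[0,0,0]],
])

```text
time_s: 2.3
ee_pos: [457.0, -196.3, 236.3]
ee_rot: [180.0, -0.0, 12.9]
force: [1.0, -1.7, 0.5]
gripper_width: 91.0
gripper_force: 0.0
```

>>> servo_tool([
  [0,[40,-30,0],[0,0,0]],
  [0,[40,-30,0],[0,0,0]],
  [0,[0,0,0],[0,0,-0.145]],
  [0,[0,0,0],[0,0,-0.145]],
  [0,[0,0,0],[0,0,-0.145]],
  [0,[0,0,0],[0,0,-0.145]],
  [0,[0,0,0],[0,0,-0.145]],
  [0,[0,0,0],[0,0,-0.145]],
  [0,[0,0,0],[0,0,-0.145]],
  [0,[0,0,0],[0,0,-0.145]],
])

```text
time_s: 3.3
ee_pos: [520.4, -121.5, 236.0]
ee_rot: [180.0, 0.0, 79.7]
force: [-0.5, -0.2, 0.4]
gripper_width: 91.4
gripper_force: 0.0
```

>>> servo_tool([
  [0,[0,0,0],[0,0,-0.145]],
  [0,[0,0,0],[0,0,-0.145]],
  [0,[0,0,0],[0,0,-0.1]],
  [0,[0,0,0],[0,0,0]],
  [0,[0,0,0],[0,0,0]],
  [0,[0,0,0],[0,0,0]],
  [0,[0,0,0],[0,0,0]],
  [0,[0,0,0],[0,0,0]],
  [0,[0,0,0],[0,0,0]],
  [0,[0,0,0],[0,0,0]],
])

```text
time_s: 4.3
ee_pos: [520.4, -121.6, 235.9]
ee_rot: [180.0, 0.0, 101.7]
force: [0.2, 0.1, -0.3]
gripper_width: 91.1
gripper_force: 0.0
```

Run:
```python
from h import *
p=grab('wrist');save(p,'w1');c=cloud(p);z=c[...,2];s=state();print(s['time_s'],s['ee_pos'],s['ee_rot'],np.array(p['tool_from_camera']).round(2).tolist())
o=outline_of(p,'plate');pl=o[0]['pixels'];print(o[0]['confidence'],o[0]['at'],pl.sum())
q=c[pl&(abs(z-8)<8)][:,:2].astype(np.float32);print('plate',cv2.minAreaRect(q))
m=pl&(z>48)&(z<70);m=cv2.morphologyEx(m.astype(np.uint8),cv2.MORPH_OPEN,np.ones((3,3)))>0
b=c[m];print('grip',len(b),cv2.minAreaRect(b[:,:2].astype(np.float32)),np.median(b,0))
```

```text
4.35 [ 520.44261211 -121.57899311  235.95029862] [1.79997632e+02 4.78105146e-03 1.01737474e+02] [[-0.0, 0.96, 0.29, 81.08], [1.0, 0.0, 0.0, 0.42], [0.0, 0.29, -0.96, -147.02], [0.0, 0.0, 0.0, 1.0]]
0.62 [259.1, 158.0] 5759
plate ((520.5811157226562, -120.80680847167969), (50.060935974121094, 150.56137084960938), 12.399639129638672)
grip 615 ((520.3425903320312, -120.51860046386719), (11.637996673583984, 50.427940368652344), 11.948561668395996) [ 520.33370568 -118.88530412   56.19226203]
```

View pics/w1.png

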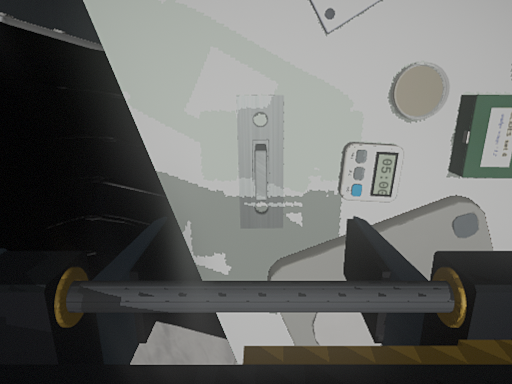

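>>> servo_tool([
  [0,[1,0,40],[0,0,0]],
  [0,[0,0,40],[0,0,0]],
  [0,[0,0,40],[0,0,0]],
  [0,[0,0,35],[0,0,-0.005]],
  [0,[0,0,20],[0,0,0]],
  [0,[0,0,10],[0,0,0]],
  [0,[0,0,0],[0,0,0]],
  [255,[0,0,0],[0,0,0]],
  [255,[0,0,0],[0,0,0]],
  [255,[0,0,0],[0,0,0]],
], squeeze=30)

```text
time_s: 5.4
ee_pos: [521.0, -120.8, 52.1]
ee_rot: [179.9, 0.1, 102.0]
force: [0.1, -0.2, 0.2]
gripper_width: 69.9
gripper_force: 0.0
```

>>> servo_tool([
  [255,[0,0,0],[0,0,0]],
  [255,[0,0,0],[0,0,0]],
  [255,[0,0,0],[0,0,0]],
  [255,[0,0,0],[0,0,0]],
  [255,[0,0,0],[0,0,0]],
  [255,[0,0,-10],[0,0,0]],
  [255,[0,0,-20],[0,0,0]],
  [255,[0,0,-20],[0,0,0]],
  [255,[0,0,-20],[0,0,0]],
  [255,[0,0,-10],[0,0,0]],
])

```text
time_s: 6.4
ee_pos: [521.2, -120.9, 133.3]
ee_rot: [179.8, 0.1, 102.0]
force: [-0.1, -0.3, -0.4]
gripper_width: -0.1
gripper_force: 0.0
```

>>> servo_tool([
  [0,[0,0,0],[0,0,0]],
  [0,[0,0,0],[0,0,0]],
  [0,[0,0,0],[0,0,0]],
  [0,[0,0,0],[0,0,0]],
  [0,[0,0,0],[0,0,0]],
  [0,[0,0,0],[0,0,0]],
  [0,[0,0,0],[0,0,0]],
  [0,[0,0,0],[0,0,0]],
  [0,[0,0,0],[0,0,0]],
  [0,[0,0,0],[0,0,0]],
])

```text
time_s: 7.4
ee_pos: [520.2, -120.6, 131.0]
ee_rot: [180.0, 0.0, 102.0]
force: [-0.5, -0.4, 0.9]
gripper_width: 77.5
gripper_force: 0.0
```

Run:
```python
from h import *
p=grab('wrist');c=cloud(p);z=c[...,2];s=state();print(s['time_s'],s['ee_pos'],s['ee_rot'],s['gripper_width'])
o=outline_of(p,'plate');pl=o[0]['pixels'];print(o[0]['confidence'],o[0]['at'],pl.sum())
q=c[pl&(abs(z-8)<8)][:,:2].astype(np.float32);print('plate',cv2.minAreaRect(q))
m=pl&(z>48)&(z<70);m=cv2.morphologyEx(m.astype(np.uint8),cv2.MORPH_OPEN,np.ones((3,3)))>0
b=c[m];print('grip',len(b),cv2.minAreaRect(b[:,:2].astype(np.float32)),np.median(b,0))
```

```text
7.45 [ 520.24116559 -120.62895421  130.98787039] [1.79996212e+02 9.08001895e-03 1.02032878e+02] 81.6932890229015
0.89 [255.8, 186.1] 10227
plate ((520.7463989257812, -120.6142807006836), (50.04704666137695, 149.91224670410156), 12.383453369140625)
grip 1225 ((520.5783081054688, -119.80712890625), (11.794492721557617, 49.62839126586914), 12.225751876831055) [ 520.35799565 -117.39608978   56.19534422]
```

Plate undisturbed; I lifted before the fingers had closed. Going again with partly closed fingers and a longer wait.

>>> servo_tool([
  [60,[0,0,30],[0,0,0]],
  [60,[0,0,30],[0,0,0]],
  [60,[0,0,20],[0,0,0]],
  [255,[0,0,0],[0,0,0]],
  [255,[0,0,0],[0,0,0]],
  [255,[0,0,0],[0,0,0]],
  [255,[0,0,0],[0,0,0]],
  [255,[0,0,0],[0,0,0]],
  [255,[0,0,0],[0,0,0]],
  [255,[0,0,0],[0,0,0]],
], squeeze=30)

```text
time_s: 8.5
ee_pos: [520.3, -120.7, 51.2]
ee_rot: [180.0, 0.0, 102.0]
force: [0.0, 0.1, -0.2]
gripper_width: 16.2
gripper_force: 0.0
```

>>> servo_tool([
  [255,[0,0,0],[0,0,0]],
  [255,[0,0,0],[0,0,0]],
  [255,[0,0,0],[0,0,0]],
  [255,[0,0,0],[0,0,0]],
  [255,[0,0,0],[0,0,0]],
  [255,[0,0,0],[0,0,0]],
  [255,[0,0,0],[0,0,0]],
  [255,[0,0,0],[0,0,0]],
  [255,[0,0,0],[0,0,0]],
  [255,[0,0,0],[0,0,0]],
])

```text
time_s: 9.5
ee_pos: [520.6, -120.6, 51.2]
ee_rot: [179.9, 0.0, 102.0]
force: [2.4, 1.4, 4.4]
gripper_width: 11.6
gripper_force: 30.0
```

>>> servo_tool([
  [255,[0,0,-10],[0,0,0]],
  [255,[0,0,-25],[0,0,0]],
  [255,[0,0,-30],[0,0,0]],
  [255,[0,0,-35],[0,0,0]],
  [255,[30,8,0],[0,0,0]],
  [255,[30,8,0],[0,0,0]],
  [255,[30,8,0],[0,0,0]],
  [255,[15,4,0],[0,0,0]],
  [255,[0,0,0],[0,0,0]],
  [255,[0,0,0],[0,0,0]],
])

```text
time_s: 10.5
ee_pos: [524.8, -12.5, 150.2]
ee_rot: [-179.8, 0.0, 102.1]
force: [-0.6, -0.7, -6.3]
gripper_width: 12.2
gripper_force: 30.0
```

Run:
```python
from h import *
p=grab('wrist');c=cloud(p);z=c[...,2];s=state();print(s['time_s'],s['ee_pos'],s['ee_rot'],s['gripper_width'],s['gripper_force'],s['force'])
save(p,'w2')
o=outline_of(p,'plate')
if o:
    pl=o[0]['pixels'];q=c[pl&(z<130)&(z>0)];r=q[abs(q[:,2]-np.median(q[:,2]))<8];print('plate',np.median(r,0),cv2.minAreaRect(r[:,:2].astype(np.float32)))
m=(z>20)&(z<45)&(np.hypot(c[...,0]-528,c[...,1]-131)<75)
if o: m&=~pl
n,l,st,ce=cv2.connectedComponentsWithStats(m.astype(np.uint8))
for i in range(1,n):
    if st[i,4]>5:
        k=l==i;print(st[i,4],ce[i].round(1),c[k].mean(0).round(1),'top',c[k&(z>34)].mean(0).round(1),(k&(z>34)).sum())
```

```text
10.55 [525.01347733 -12.87186653 150.34571791] [-1.79875063e+02  3.30062359e-02  1.02040067e+02] 11.56273540686848 29.9987930059433 [-0.13650265 -0.34834789 -5.39629916]
plate [516.35081236  27.64269624 105.09621912] ((524.4957275390625, -13.117935180664062), (50.28009796142578, 151.17742919921875), 11.925544738769531)
167 [339.1  66.7] [560.4  94.7  30.4] top [561.5  95.2  35.9] 37
```

View pics/w2.png

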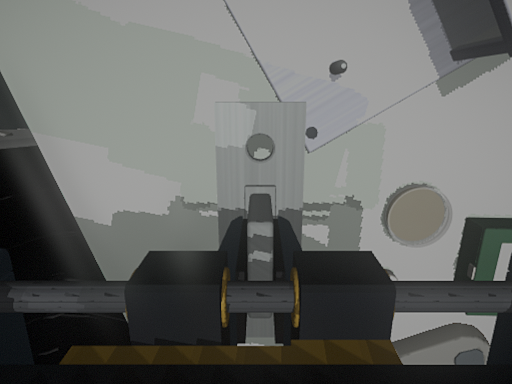

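>>> servo_tool([
  [255,[0,0,0],[0,0,-0.134]],
  [255,[0,0,0],[0,0,-0.134]],
  [255,[0,0,0],[0,0,-0.134]],
  [255,[0,0,0],[0,0,-0.134]],
  [255,[8,25,0],[0,0,0]],
  [255,[9,25,0],[0,0,0]],
  [255,[9,25,0],[0,0,0]],
  [255,[8,25,0],[0,0,0]],
  [255,[0,0,0],[0,0,0]],
  [255,[0,0,0],[0,0,0]],
])

```text
time_s: 11.6
ee_pos: [575.9, 80.0, 150.4]
ee_rot: [-179.9, -0.0, 132.7]
force: [0.5, 0.2, -6.4]
gripper_width: 12.1
gripper_force: 30.0
```

Run:
```python
from h import *
p=grab('wrist');c=cloud(p);z=c[...,2];s=state();print(s['time_s'],s['ee_pos'],s['ee_rot'],s['gripper_width'],s['gripper_force'],s['force'])
save(p,'w3')
o=outline_of(p,'plate')
pl=np.zeros(z.shape,bool)
if o:
    pl=o[0]['pixels'];q=c[pl&(z<130)&(z>0)];r=q[abs(q[:,2]-106)<10];print('plate',cv2.minAreaRect(r[:,:2].astype(np.float32)))
m=(z>18)&(z<45)&(np.hypot(c[...,0]-528,c[...,1]-131)<75)&~pl
n,l,st,ce=cv2.connectedComponentsWithStats(m.astype(np.uint8))
for i in range(1,n):
    if st[i,4]>5:
        k=l==i;print(st[i,4],ce[i].round(1),c[k].mean(0).round(1),'top',c[k&(z>34)].mean(0).round(1),(k&(z>34)).sum())
```

```text
11.65 [575.54266397  79.63120745 150.41486668] [-1.79884529e+02 -2.59979278e-02  1.32708145e+02] 11.810514193388029 29.99874919652939 [ 0.23166795  0.02131283 -6.37825452]
plate ((576.0128173828125, 79.72068786621094), (50.3062744140625, 150.41595458984375), 42.70647430419922)
179 [260.3  33.3] [494.9 168.2  30.3] top [494.4 168.8  35.7] 45
```

View pics/w3.png

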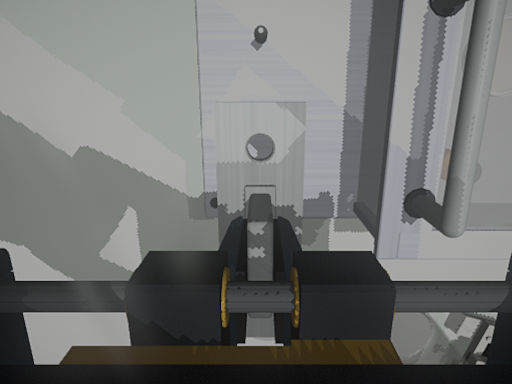

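>>> servo_tool([
  [255,[25,0,0],[0,0,0]],
  [255,[25,0,0],[0,0,0]],
  [255,[15,0,0],[0,0,0]],
  [255,[6,0,0],[0,0,0]],
  [255,[0,0,15],[0,0,0]],
  [255,[0,0,20],[0,0,0]],
  [255,[0,0,15],[0,0,0]],
  [255,[0,0,8],[0,0,0]],
  [255,[0,0,0],[0,0,0]],
  [255,[0,0,0],[0,0,0]],
])

```text
time_s: 12.7
ee_pos: [528.7, 132.7, 93.5]
ee_rot: [179.9, 0.1, 132.7]
force: [-0.2, -0.4, -5.4]
gripper_width: 12.2
gripper_force: 30.0
```

>>> servo_tool([
  [255,[0,0,4],[0,0,0]],
  [255,[0,0,4],[0,0,0]],
  [255,[0,0,4],[0,0,0]],
  [255,[0,0,4],[0,0,0]],
  [255,[0,0,3],[0,0,0]],
  [255,[0,0,0],[0,0,0]],
  [255,[0,0,0],[0,0,0]],
  [255,[0,0,0],[0,0,0]],
  [255,[0,0,0],[0,0,0]],
  [255,[0,0,0],[0,0,0]],
])

```text
time_s: 13.7
ee_pos: [528.0, 132.9, 74.1]
ee_rot: [180.0, 0.0, 132.7]
force: [-0.2, -0.0, -6.1]
gripper_width: 12.0
gripper_force: 30.0
```

>>> servo_tool([
  [255,[0,0,3],[0,0,0]],
  [255,[0,0,3],[0,0,0]],
  [255,[0,0,3],[0,0,0]],
  [255,[0,0,2],[0,0,0]],
  [255,[0,0,2],[0,0,0]],
  [255,[0,0,1],[0,0,0]],
  [255,[0,0,0.5],[0,0,0]],
  [255,[0,0,0],[0,0,0]],
  [255,[0,0,0],[0,0,0]],
  [255,[0,0,0],[0,0,0]],
])

```text
time_s: 14.7
ee_pos: [527.9, 132.8, 59.7]
ee_rot: [-180.0, 0.0, 132.7]
force: [-1.0, -1.7, -2.1]
gripper_width: 12.0
gripper_force: 30.0
```

>>> servo_tool([
  [255,[0,0,0.5],[0,0,0]],
  [140,[0,0,0],[0,0,0]],
  [140,[0,0,0],[0,0,0]],
  [140,[0,0,0],[0,0,0]],
  [140,[0,0,0],[0,0,0]],
  [140,[0,0,0],[0,0,0]],
  [140,[0,0,0],[0,0,0]],
  [140,[0,0,0],[0,0,0]],
  [140,[0,0,-5],[0,0,0]],
  [140,[0,0,-10],[0,0,0]],
])

```text
time_s: 15.7
ee_pos: [527.4, 132.8, 73.8]
ee_rot: [-179.9, -0.0, 132.7]
force: [0.2, 0.8, 0.7]
gripper_width: 41.1
gripper_force: 0.0
```

>>> servo_tool([
  [140,[0,0,-30],[0,0,0]],
  [140,[0,0,-40],[0,0,0]],
  [140,[0,0,-40],[0,0,0]],
  [140,[0,0,-30],[0,0,0]],
  [140,[0,0,-10],[0,0,0]],
  [140,[0,0,0],[0,0,0]],
  [140,[0,0,0],[0,0,0]],
  [140,[0,0,0],[0,0,0]],
  [140,[0,0,0],[0,0,0]],
  [140,[0,0,0],[0,0,0]],
])

```text
time_s: 16.7
ee_pos: [527.5, 132.8, 222.8]
ee_rot: [-179.9, -0.1, 132.7]
force: [-0.4, 0.2, 0.2]
gripper_width: 41.2
gripper_force: 0.0
```

Run:
```python
from h import *
p=grab('wrist');c=cloud(p);z=c[...,2];s=state();print(s['time_s'],s['ee_pos'],s['ee_rot'],s['gripper_width'],s['force'])
save(p,'w4')
o=outline_of(p,'plate');pl=o[0]['pixels']
k=pl&(z>8)&(z<24);r=c[k];print('plate',cv2.minAreaRect(r[:,:2].astype(np.float32)),'z pct',np.percentile(r[:,2],[10,50,90]))
A=np.c_[r[:,:2]-[528,132],np.ones(len(r))];i=abs(r[:,2]-np.median(r[:,2]))<4;print('slope,z',np.linalg.lstsq(A[i],r[i,2],rcond=None)[0])
for g in('wrist','top'):
    if g=='top': p=grab(g);c=cloud(p);z=c[...,2]
    o=outline_of(p,'lid_bar')
    if o:
        b=c[o[0]['pixels']&(z>125)&(z<145)];
        if len(b)>20:
            x=b[:,:2]@[np.cos(.744),np.sin(.744)];y=b[:,:2]@[-np.sin(.744),np.cos(.744)]
            print(g,'bar along chamber x',np.percentile(x,[5,50,95]),'y',np.percentile(y,[3,50,97]),b[:,2].max(),len(b))
print('expected', [602*np.cos(.744)+199.2*np.sin(.744),-602*np.sin(.744)+199.2*np.cos(.744)])
```

```text
16.75 [527.66612719 132.85391284 223.09661301] [-1.79919258e+02 -4.13042828e-02  1.32741403e+02] 41.46850680963205 [-0.30255365  0.73945225 -0.02587437]
plate ((527.7469482421875, 132.12664794921875), (51.826011657714844, 150.75552368164062), 43.4038200378418) z pct [13.40182051 14.4067471  15.59254775]
slope,z [-1.40975789e-03 -1.21967915e-03  1.44583347e+01]
wrist bar along chamber x [571.89809539 575.61792957 581.80302308] y [-289.80958188 -240.67765947 -199.36904567] 137.3403954314669 2364
top bar along chamber x [572.30209535 577.21835827 582.47851335] y [-233.06899628 -216.56540057 -199.52598977] 141.47848197470535 66
expected [np.float64(577.8363225650406), np.float64(-261.1318140796143)]
```

View pics/w4.png

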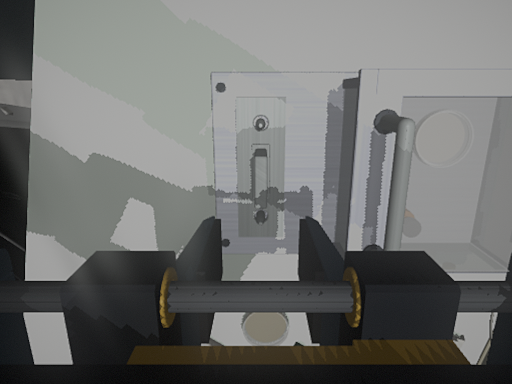

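>>> servo_tool([
  [140,[-1,25,0],[0,0,0]],
  [140,[0,35,0],[0,0,0]],
  [140,[0,25,0],[0,0,0]],
  [140,[0,14,0],[0,0,0]],
  [140,[0,0,20],[0,0,0]],
  [140,[0,0,30],[0,0,0]],
  [140,[0,0,20],[0,0,0]],
  [140,[0,0,13],[0,0,0]],
  [140,[0,0,6],[0,0,0]],
  [140,[0,0,0],[0,0,0]],
])

```text
time_s: 17.95
ee_pos: [601.2, 199.3, 134.6]
ee_rot: [-180.0, -0.0, 132.7]
force: [-0.6, -0.2, 0.2]
gripper_width: 41.0
gripper_force: 0.0
```

>>> servo_tool([
  [255,[0,0,0],[0,0,0]],
  [255,[0,0,0],[0,0,0]],
  [255,[0,0,0],[0,0,0]],
  [255,[0,0,0],[0,0,0]],
  [255,[0,0,0],[0,0,0]],
  [255,[0,0,0],[0,0,0]],
  [255,[0,0,0],[0,0,0]],
  [255,[0,0,0],[0,0,0]],
  [255,[0,0,0],[0,0,0]],
  [255,[0,0,0],[0,0,0]],
], squeeze=50)

```text
time_s: 18.95
ee_pos: [601.8, 199.7, 135.5]
ee_rot: [179.9, 0.0, 132.7]
force: [0.8, 2.6, 4.6]
gripper_width: 11.1
gripper_force: 50.0
```

>>> servo_tool([
  [255,[0,0.3,-1],[0,0,0]],
  [255,[0,0.3,-1],[0,0,0]],
  [255,[0,0.3,-1],[0,0,0]],
  [255,[0,0.3,-1],[0,0,0]],
  [255,[0,0.3,-1],[0,0,0]],
  [255,[0,0.3,-1],[0,0,0]],
  [255,[0,0.3,-1],[0,0,0]],
  [255,[0,0.3,-1],[0,0,0]],
  [255,[0,0,0],[0,0,0]],
  [255,[0,0,0],[0,0,0]],
])

```text
time_s: 19.95
ee_pos: [602.8, 200.5, 139.7]
ee_rot: [-179.8, -0.0, 132.8]
force: [6.6, 2.5, -12.1]
gripper_width: 10.9
gripper_force: 50.0
```

>>> servo_tool([
  [255,[0,0.3,-1],[0,0,0]],
  [255,[0,0.3,-1],[0,0,0]],
  [255,[0,0.3,-1],[0,0,0]],
  [255,[0,0.3,-1],[0,0,0]],
  [255,[0,0.4,-1],[0,0,0]],
  [255,[0,0.4,-1],[0,0,0]],
  [255,[0,0,0],[0,0,0]],
  [255,[0,0,0],[0,0,0]],
  [255,[0,0,0],[0,0,0]],
  [255,[0,0,0],[0,0,0]],
])

```text
time_s: 20.95
ee_pos: [604.7, 202.4, 147.1]
ee_rot: [-179.9, -0.0, 132.8]
force: [6.8, 3.3, -8.4]
gripper_width: 10.9
gripper_force: 50.0
```

Run:
```python
from h import *
s=state();print(s['time_s'],s['ee_pos'],s['force'],s['gripper_width'])
p=grab('scene');save({'color':cv2.resize(p['color'][170:310,150:370],None,fx=3.5,fy=3.5)},'s5');c=cloud(p);z=c[...,2]
m=outline_of(p,'lid')[0]['pixels'];q=c[m&(z>70)&(z<118)]
d=np.array([np.cos(.744),np.sin(.744)]);x=(q[:,:2]-[649.8,243.3])@d;i=(abs(x)<95)
for k in range(3):
    f=np.polyfit(x[i],q[i,2],1);i&=abs(q[:,2]-np.polyval(f,x))<5
print('lid slope',f,i.sum())
p=grab('top');c=cloud(p);z=c[...,2];m=outline_of(p,'lid')[0]['pixels']&(z>70)&(z<118);q=c[m];x=(q[:,:2]-[649.8,243.3])@d;i=(abs(x)<95)
for k in range(3):
    f=np.polyfit(x[i],q[i,2],1);i&=abs(q[:,2]-np.polyval(f,x))<5
print('top lid slope',f,i.sum())
```

```text
20.95 [604.6934097  202.36128068 147.06160689] [ 6.82780508  3.33561527 -8.44544124] 10.942110796731715
lid slope [-7.84463212e-02  9.42478126e+01] 2530
top lid slope [-7.50397223e-02  9.67035072e+01] 1618
```

View pics/s5.png

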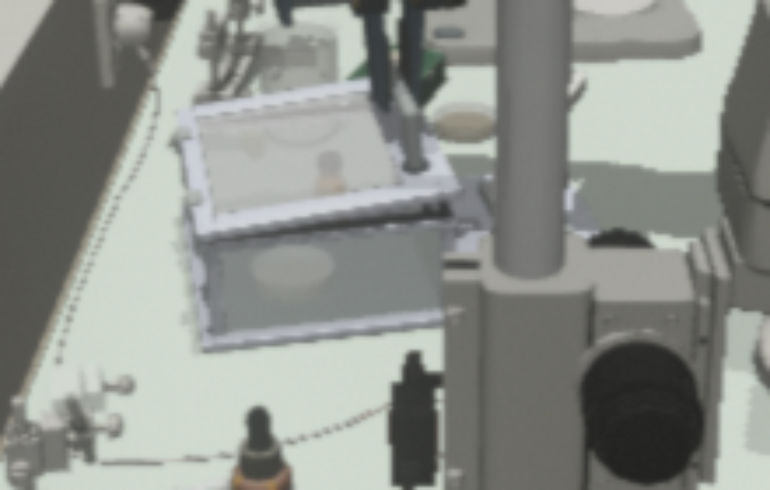

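>>> servo_tool([
  [255,[0,0.4,-1],[0,0,0]],
  [255,[0,0.4,-1],[0,0,0]],
  [255,[0,0.4,-1],[0,0,0]],
  [255,[0,0.4,-1],[0,0,0]],
  [255,[0,0.4,-1],[0,0,0]],
  [255,[0,0.4,-1],[0,0,0]],
  [255,[0,0,0],[0,0,0]],
  [255,[0,0,0],[0,0,0]],
  [255,[0,0,0],[0,0,0]],
  [255,[0,0,0],[0,0,0]],
])

```text
time_s: 22.15
ee_pos: [606.4, 204.0, 153.1]
ee_rot: [-179.9, -0.0, 132.7]
force: [5.3, 3.3, -7.8]
gripper_width: 10.8
gripper_force: 50.0
```

Run:
```python
from h import *
s=state();print(s['time_s'],s['ee_pos'],s['force'],s['gripper_width'],s['gripper_force'])
d=np.array([np.cos(.744),np.sin(.744)])
for g in('scene','top'):
    p=grab(g);c=cloud(p);z=c[...,2]
    q=c[outline_of(p,'lid')[0]['pixels']&(z>70)&(z<118)]
    x=(q[:,:2]-[649.8,243.3])@d;i=(abs(x)<95)
    for k in range(3):
        f=np.polyfit(x[i],q[i,2],1);i&=abs(q[:,2]-np.polyval(f,x))<5
    print(g,'lid slope',f,i.sum())
o=outline_of(p,'plate')
if o: r=c[o[0]['pixels']&(z>10)&(z<24)];print(o[0]['confidence'],len(r),cv2.minAreaRect(r[:,:2].astype(np.float32)),np.median(r,0))
```

```text
22.15 [606.438105   203.95162223 153.05247976] [ 5.2625556   3.30981797 -7.82074768] 10.808292310653359 49.997153878211975
scene lid slope [-0.11873652 97.60150195] 2513
top lid slope [ -0.11991652 100.12077542] 1417
0.58 108 ((554.3697509765625, 115.24689483642578), (21.527854919433594, 67.88312530517578), 42.55562973022461) [557.662585   112.89831039  16.60169885]
```

The lid is held at about 0.12 rad, the force is steady, and the plate's visible part reads at its seated height. Handing in.

```bash
python3 -c "
from workcell import ticket
print(ticket.job_done())"
```

```text
the job is handed in; nothing more can be done
None
```

The job is handed in at about 22 s: the plate is flush over both pins and let go, and the lid is free of its seal and held about 0.12 rad open (roughly 20 mm at the front edge); the hand-in gave no verdict.

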